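Stand a fallen measuring cylinder up in a glassware carrier

TASK

The measuring cylinder has fallen over in the glassware carrier and must stand upright on its foot in the bay at the far end of its lane, between the far end panel and the low rib, so that it cannot slide about when the carrier is carried. There is no room to swing it up in one grip between the tall end panels: first prop it in the scallop of the far panel with its foot on the carrier's floor and its mouth out over the panel and let go of it, then take it again near the mouth, bring it upright and set it down in the bay. It is glass: do not drop it or bang it against the carrier, and leave everything else in the carrier and on the bench where it is.

Things in the scene. Friction and masses are not known exactly. Their poses are not given: they have to be found in the camera images.
- measuring_cylinder: Clear glass measuring cylinder on a blue hexagonal foot, 198 mm long, 0.11 to 0.22 kg, balance point 94 mm from the sole. Origin: centre of the sole. z: from the sole along the tube to the mouth, vertical when it stands; at the start it lies in the carrier's wider lane, mouth to the far end, z nearly level, x down. Tube 28 mm thick above the foot, widening evenly to 32.5 at the lip
- mouth (a point): Centre of the cylinder's mouth, on its axis 198 mm from the sole; axes as the cylinder's. The foot is 8 mm thick, 58 mm across flats (its x), 66 mm across corners (its y), bevelled: the sole's flat is a circle of 28 mm radius. At the start a flat of the foot rests on the floor and the tube lies over the rib. Friction about 0.5 to 0.7
- carrier: Slate-grey glassware carrier, 274 x 215 mm, fixed, open above. Origin: centre of its underside; z up, x along it from the near end (robot's side) to the far end, y left. Floor 5 mm thick, inside x -131 to +131. Long sides 62 mm high. End panels 6 mm thick, 116 mm high, each with a scallop over each lane. Wider lane (-y side): 116 mm, middle y = -44.5; narrower lane: 84 mm, middle y = +60.5
- bay (a point): Centre of the bay's floor in the wider lane (carrier x +90, y -44.5, z +5 mm), axes as the carrier's: here the middle of the foot shall stand. The bay is 82 mm long, from the far panel to a rib across the lane's floor, 8 mm high and 5 mm thick (carrier x +44 to +49); 116 mm wide, from the right side wall to the lane divider (56 mm high)
- scallop (a point): Middle of the bottom edge of the scallop in the far end panel over the wider lane: top of the edge, middle of the panel's thickness (carrier x +134, y -44.5, z +92 mm), axes as the carrier's. The scallop is 34 mm wide at this edge and 60 mm at the panel's top, 24 mm higher; its edge is rounded (4 mm radius)
- small_beaker: Bystander: small glass beaker, 53 mm across, 68 mm high, standing in the near end of the carrier's narrower lane; origin centre of its underside, z up
- weighing_dish: Bystander: white plastic weighing dish, 69 mm square, 16 mm high, in the middle of the carrier's narrower lane; origin centre of its underside, z up
- crucible: Bystander: white porcelain crucible, 43 mm across, 34 mm high, in the far end of the carrier's narrower lane; origin centre of its underside, z up
- conical_flask: Bystander: glass conical flask, 82 mm across, 128 mm high, on the bench to the right; origin centre of its underside, z up
- tweezers: Bystander: steel tweezers, 124 mm long, lying on the bench to the right; origin centre of the underside
- spatula: Bystander: micro-spatula with a wooden grip, 198 mm long, lying on the bench to the right; origin centre of the underside
- calibration_weight: Bystander: pale metal 200 g weight with a knob, 28 mm across, 52 mm high, on the bench to the left of the carrier; origin centre of its underside
- tower_corner (a point): Foot of the near right upright edge of the black computer tower (fixed) beyond the carrier to the left: the tower extends 183 mm to the left, 349 mm back and 361 mm up from here; keep the hand and arm clear of it
- balance_corner (a point): Foot of the near left upright edge of the white moisture balance (fixed) beyond the carrier to the right: it extends 210 mm to the right, 274 mm back and 206 mm up from here; keep clear. A lower instrument with a blue front, up to 250 mm high, fills the bench between it and the tower from about 100 mm further back

How it is judged:
By the outcome, as a careful person would: the job done as asked, in the order asked, and still so for the second after the job is handed in, with the robot touching nothing.
It also fails if it takes over 61 s, if anything falls off the work surface, if the arm or the gripper's body presses on something with over 40 N, if the wrist force passes 120 N, or if a joint passes its speed limit or range.

ROBOT

A 6-joint arm with a two-finger parallel gripper is mounted at the origin on a cart in front of the work surface, level with it; the furniture and walls round the work are solid. World frame = base frame: x ahead of the robot, y to its left, z up, the work surface at z = 0. Lengths are in m, angles in degrees, forces in N, time in s.
With the tool pointing down it reaches from about 0.4 to 0.825 m from the base axis. Payload 7 kg.
Tool frame: the origin (TCP) lies on the front face of the gripper's body, between the roots of the fingers; the fingertips stand 66 mm ahead of it and the grasp point (between the pads) lies 47 mm ahead of it; z points along the fingers, y is the line along which they close (so a half turn about z gives the same grasp; the last joint's range is limited). The gripper opens to 88 mm and grips with 3 to 60 N. Pads are 19 mm wide; open, the fingers measure 130 mm over their backs; the gripper's body (78 mm by 193 mm) begins 47 mm behind the grasp point.
Start: joints at [-50.644, 20.546, 0.682, 0, -70.136, -16.507], TCP at [0.262, -0.622, 0.292] pointing down, gripper open.
Joint ranges: [-176.03, 176.03], [-82.01, 121.73], [-58.28, 71.71], [-173.87, 95.51], [-174.79, -0.11], [-173.66, 173.66]. Speed limits (degrees/s): [136.94, 136.94, 172.46, 180, 180, 180].

INTERFACE

Orientations are given as [roll, pitch, yaw] about the fixed x, y, z axes, in that order (R = Rz(yaw) Ry(pitch) Rx(roll)).
In Python, from plant import ctrl gives the robot as it stands.
- The arm moves only by the tool send_rows, never from a script. Its argument "deltas" is a list of rows, each a list of 2 entries, a list of its own where there are three numbers: the shift along the tool's x, y, z each as a share of 800 mm, from -1 to 1, then the turn about the tool's z as a share of 90 degrees, from -1 to 1. A call has exactly 5 rows; each row is the pose to reach, as a shift and turn from the pose commanded when the call began, along the tool's axes at that moment; what a row does not reach only later rows make up. A row lasts 1/12 s, in which the tool goes at most 41.7 mm and 7.16 degrees, less where a joint would pass 70% of its speed; a pose out of reach is approached as far as the arm can. A call with a number of a shift or a turn outside -1 to 1 is refused whole. A call with a gripper value outside its range is refused whole. "gripper" is the opening, from 0 (shut) to 1 (fully open), set as the call begins (left out, the last holds). The fingers move at their own pace and stop on an object; the grip force is fixed at half the most. Time passes only in rows, so rows that repeat a pose let the fingers close, or fill a call up. It gives the time, the measured TCP pose, the force, the opening and the grip force at its end, in the units of the state.
- ctrl.get_obs(): the state, without advancing time (a new reading comes with each control period).
- ctrl.snapshot(name): name is "scene" or "top"; returns a dict with "color" (400x640x3 uint8, red, green, blue), "vertical_fov" (degrees; the focal length in pixels is half the picture's height over the tangent of half this angle, whatever the lens; pixels are square), "cx", "cy" (the principal point, pixels), "rvec" (rotation vector, rad) and "tvec" (3), from world to camera coordinates, as OpenCV has them. Camera axes: x right, y down, z forward; pixel columns grow to the right and rows downward; lengths in m; the calibration is good to about 2 mm. A picture is of the moment at which its call begins. There is no depth.
- ctrl.close_job(): hands the job in; it is judged then, once.
Trained networks look in a picture, given as the dict that the camera call returned (one of the last four; its "shot" number tells which), for a name from the list of things; names that differ only in an ending like _2 or _b are one class to them, and where a whole thing is asked for, a point or a joint stands for the part that bears it (a point fixed in the world has none). Each returns a list of dicts, best first, with "conf" (0 to 1); they miss things now and then, are a little off and sometimes report something else, mostly with a low value. They report only what shows in the picture. A call takes as long as a camera call.
- ctrl.boxes_of(picture, thing): "xy" ([column, row] as shares, 0 to 1, of the picture: columns of its width, rows of its height, amid what is visible of it).
- ctrl.cut_out(picture, thing): "pixels" (400x640 bool, what is visible of it) and "xy" ([column, row] as shares, 0 to 1, of the picture: columns of its width, rows of its height, amid what is visible of it).
The state is a dict: "clock": time; "joint_pos": joint angles; "qvel": joint speeds; "tau": joint torques, N m; "tool_pos": TCP position; "orientation": TCP orientation; "force": force on the tool from outside, world axes, zero at the start; "moment": the same for the moment, N m; "opening": finger opening in m; "gripper_force": force on a finger pad.
Only numpy, scipy, OpenCV 4.12 (cv2) and the standard library are available. Lean on these libraries where they do the work, as an engineer would, in place of code of your own. Each camera call takes 0.05 s, during which the arm holds its last target. There are 200 camera calls.

## Working session

There is one attempt and no reset: what is moved stays moved. The work goes in short steps, Python scripts to look and compute and a tool call to move; the robot and the scene stay as the last step left them, time stands still between calls to the robot, and variables do not carry over. Pictures are saved under pics/ and viewed, at most 10 in all, crops included, and the job is handed in when it is done.

Besides the shell and the picture viewer there is one more tool, called after ">>>" by a JSON object that holds its "name" and its "arguments". send_rows: Moves the arm, as the interface text tells. Shift numbers are shares of 800 mm and turn numbers shares of 90 degrees, none past 1 either way. Its arguments: {"type":"object","properties":{"deltas":{"type":"array","items":{"type":"array"}},"gripper":{"type":"number"}},"required":["deltas"]}

```bash
ls; mkdir -p pics; cat > h.py <<'E'
import numpy as np, cv2
from plant import ctrl
def cam(s):
    R=cv2.Rodrigues(np.array(s["rvec"],float))[0]; t=np.array(s["tvec"],float).ravel()
    f=200/np.tan(np.radians(s["vertical_fov"])/2); return R,t,f
def proj(s,P):
    R,t,f=cam(s); c=np.atleast_2d(P)@R.T+t
    return np.c_[s["cx"]+f*c[:,0]/c[:,2], s["cy"]+f*c[:,1]/c[:,2]]
def ray(s,uv):
    R,t,f=cam(s); d=R.T@np.array([(uv[0]-s["cx"])/f,(uv[1]-s["cy"])/f,1]); return -R.T@t,d
def onz(s,uv,z):
    o,d=ray(s,uv); return o+d*(z-o[2])/d[2]
def tri(s1,u1,s2,u2):
    o1,d1=ray(s1,u1);o2,d2=ray(s2,u2)
    k=np.linalg.lstsq(np.c_[d1,-d2],o2-o1,rcond=None)[0]
    a=o1+k[0]*d1;b=o2+k[1]*d2; return (a+b)/2,np.linalg.norm(a-b)
def save(s,n,crop=None):
    im=s["color"][:,:,::-1]
    if crop: x0,x1,y0,y1,k=crop; im=cv2.resize(im[y0:y1,x0:x1],None,fx=k,fy=k,interpolation=cv2.INTER_CUBIC)
    cv2.imwrite("pics/"+n,im)
E
python3 - <<'E'
from h import *
o=ctrl.get_obs();print({k:np.round(v,3) for k,v in o.items()})
for n in("scene","top"):
    s=ctrl.snapshot(n);save(s,n+"0.png");R,t,f=cam(s);print(n,-R.T@t,f,s["cx"],s["cy"],R[2])
    for th in("measuring_cylinder","mouth","carrier","bay","scallop","tower_corner","balance_corner","crucible","small_beaker"):
        print(th,[(np.round(np.array(d["xy"])*[640,400],1).tolist(),round(d["conf"],2)) for d in ctrl.boxes_of(s,th)[:2]])
E
```

```text
pics
{'clock': np.float64(0.0), 'joint_pos': array([-5.0644e+01,  2.0591e+01,  6.3500e-01, -2.0000e-02, -7.0137e+01,
       -1.6508e+01]), 'qvel': array([-0.091, -0.044, -0.024,  0.024, -0.015,  0.05 ]), 'tau': array([ 0.0000e+00, -5.8271e+01,  2.9305e+01,  6.9970e+00,  7.0000e-03,
       -0.0000e+00]), 'tool_pos': array([ 0.262, -0.622,  0.291]), 'orientation': array([ 1.79905e+02, -9.00000e-03, -1.57158e+02]), 'force': array([-0.885, -0.418, -0.705]), 'moment': array([-0.002, -0.016,  0.005]), 'gripper_force': np.float64(0.0), 'opening': np.float64(0.088)}
scene [-0.43844194 -0.60874295  0.53634474] 457.66836101748385 320.9339735330889 201.90975756721673 [ 0.8448893   0.37888359 -0.37763647]
measuring_cylinder [([322.0, 229.8], 0.89)]
mouth [([321.8, 229.8], 0.75)]
carrier [([291.0, 232.9], 0.8)]
bay [([293.3, 228.3], 0.95)]
scallop [([291.0, 232.1], 0.82)]Traceback (most recent call last):
  File "<stdin>", line 6, in <module>
ValueError: it knows: bay, calibration_weight, carrier, conical_flask, crucible, measuring_cylinder, mouth, scallop, small_beaker, spatula, tweezers, weighing_dish
```

```bash
python3 - <<'E'
from h import *
s=ctrl.snapshot("top");save(s,"top0.png");R,t,f=cam(s);print(-R.T@t,f,s["cx"],s["cy"],R)
for th in("measuring_cylinder","mouth","carrier","bay","scallop","crucible","small_beaker"):
        print(th,[(np.round(np.array(d["xy"])*[640,400],1).tolist(),round(d["conf"],2)) for d in ctrl.boxes_of(s,th)[:2]])
a=np.hstack([s["color"]]);s2=ctrl.snapshot("scene")
save(s,"t1.png",(120,520,50,350,2));save(s2,"s1.png",(180,420,120,300,3))
E
```

```text
[ 0.41373837 -0.15917048  1.36889345] 497.9882250669791 316.7862504676339 197.67942219725728 [[-0.00964714 -0.99993751  0.00564897]
 [-0.99720259  0.0092017  -0.07417768]
 [ 0.07412106 -0.00634877 -0.99722904]]
measuring_cylinder [([318.5, 209.7], 0.65)]
mouth [([318.3, 212.8], 0.56)]
carrier [([299.1, 200.2], 0.66)]
bay [([299.6, 205.5], 0.57), ([319.6, 214.1], 0.55)]
scallop [([296.9, 202.2], 0.86)]
crucible [([277.6, 170.9], 0.48)]
small_beaker [([271.0, 233.6], 0.8), ([298.6, 207.7], 0.17)]
```

View pics/top0.png

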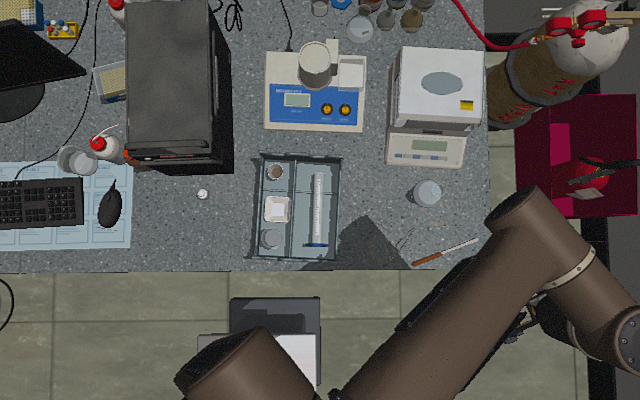

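View pics/s1.png

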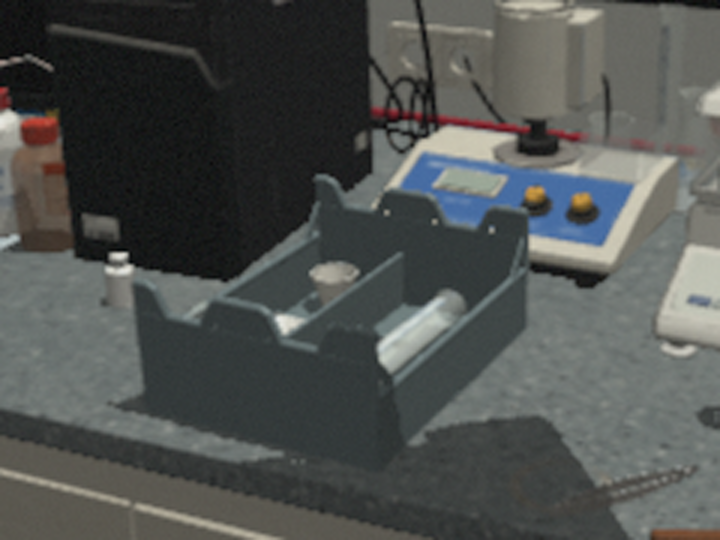

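```bash
python3 - <<'E'
from h import *
s=ctrl.snapshot("top");save(s,"t2.png",(235,360,145,270,4.8))
for c in ("carrier","measuring_cylinder"):
  d=ctrl.cut_out(s,c)[0];m=d["pixels"].astype(np.uint8);print(c,d["conf"],m.sum(),cv2.boundingRect(m),cv2.minAreaRect(cv2.findNonZero(m)))
E
```

```text
carrier 0.93 6882 (251, 150, 92, 114) ((297.8020324707031, 206.2715606689453), (86.13768005371094, 109.720458984375), 4.085616588592529)
measuring_cylinder 0.92 871 (306, 172, 23, 76) ((317.0, 209.5), (75.0, 22.0), 90.0)
```

View pics/t2.png

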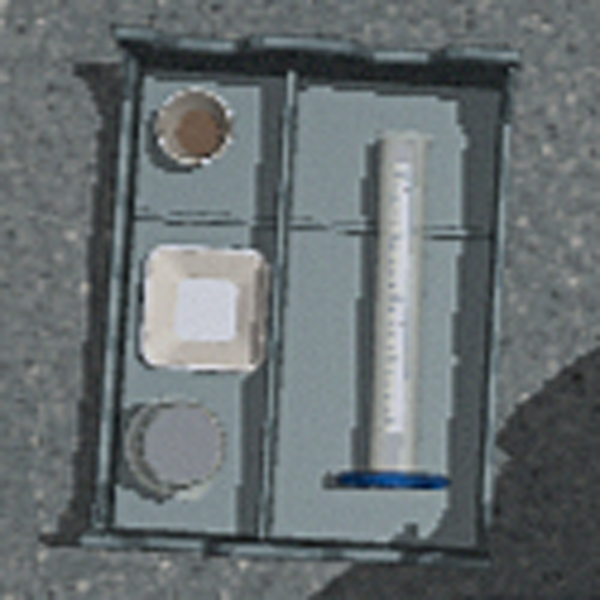

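```bash
python3 - <<'E'
from h import *
from scipy.optimize import least_squares
s=ctrl.snapshot("top")
M=np.array([[137,107.5,116],[137,-107.5,116],[-137,-107.5,116],[-137,107.5,116],[46.5,13.5,13],[46.5,-102.5,13],[131,16,56],[-131,16,56]])/1e3
U=np.array([[115,33],[522,60],[490,560],[45,543],[292,221],[493,237],[292,74],[262,538]])/4.8+[235,145]
def W(p,P):
    c,n=np.cos(p[2]),np.sin(p[2]); return P@np.array([[c,n,0],[-n,c,0],[0,0,1]])+[p[0],p[1],0]
fun=lambda p:(proj(s,W(p,M))-U).ravel()
r=least_squares(fun,[0.55,-.13,0],loss="soft_l1",f_scale=1);print(r.x,np.degrees(r.x[2]));print(np.round(fun(r.x).reshape(-1,2),1))
for n,P in dict(bay=[90,-44.5,5],scallop=[134,-44.5,92],towerside=[137,107.5,0]).items(): print(n,W(r.x,np.array([P])/1e3))
c=lambda x,y:(x/4.8+235,y/4.8+145)
# foot centre at z~.034, mouth centre
print("foot",onz(s,c(391,480),.034),"mouth",onz(s,c(407,132),.033),"tubemid",onz(s,c(402,237),.033))
o=ctrl.get_obs();print(o["clock"])
print("tower?",onz(s,(233,172),0),onz(s,(220,161),.361))
E
```

```text
[ 0.48407569 -0.11899516 -0.07577588] -4.341638072332744
[[ 0.3 -1.6]
 [-0.  -1.6]
 [-0.2  2.7]
 [ 6.7  0.5]
 [-0.6  0.7]
 [-0.1  0.1]
 [ 0.  -1.8]
 [-0.6  0.5]]
bay [[ 0.57044862 -0.17018077  0.005     ]]
scallop [[ 0.61432236 -0.17351172  0.092     ]]
towerside [[ 0.62882066 -0.02217501  0.        ]]
foot [ 0.38631658 -0.16557185  0.034     ] mouth [ 0.58113268 -0.17644833  0.033     ] tubemid [ 0.52190033 -0.1730465   0.033     ]
0.95
tower? [0.58880378 0.06304492 0.        ] [0.56544587 0.03098096 0.361     ]
```

```bash
cat >> h.py <<'E'
from scipy.spatial.transform import Rotation as Ro
def go(target,yaw=None):
    o=ctrl.get_obs();R=Ro.from_euler("xyz",o["orientation"],degrees=True).as_matrix()
    d=R.T@(np.array(target)-o["tool_pos"]);
    dy=0 if yaw is None else -((yaw-o["orientation"][2]+180)%360-180)
    print("share",np.round(d/.8,4),"turn",round(dy/90,4),"| mm",np.round(d*1e3,1),"dist",round(np.linalg.norm(d)*1e3))
C=np.array([0.4841,-0.1190]);YC=np.radians(-4.3)
def W(x,y,z): # carrier mm -> world m
    c,s=np.cos(YC),np.sin(YC);x/=1e3;y/=1e3;return np.array([C[0]+c*x-s*y,C[1]+s*x+c*y,z/1e3])
E
python3 - <<'E'
from h import *
s=ctrl.snapshot("top")
print("balance foot",onz(s,(385,165),0.0),"top left",onz(s,(390,125),.206),onz(s,(397,48),.206))
print("instr near",onz(s,(264,128),.03),onz(s,(363,131),.03),"pot",onz(s,(315,92),.2))
go([.490,-.1713,.28],176.2)
a=ctrl.snapshot("scene")
for n,P in dict(sc=[134,-44.5,92],scl=[134,-27.5,92],scr=[134,-61.5,92],tl=[134,-14.5,116],tr=[134,-74.5,116],cr=[137,-107.5,116],cl=[137,107.5,116],nr=[-137,-107.5,116],nl=[-137,107.5,116],nrb=[-137,-107.5,0]).items():print(n,np.round((proj(a,W(*P))[0]-[180,120])*3))
E
```

```text
balance foot [ 0.60457816 -0.35785676  0.        ] top left [ 0.671244   -0.34170543  0.206     ] [ 0.85822332 -0.36234958  0.206     ]
instr near [ 0.70481746 -0.02580831  0.03      ] [ 0.69426363 -0.29536467  0.03      ] pot [ 0.75407206 -0.16478539  0.2       ]
share [-0.4813  0.4085  0.0152] turn 0.2961 | mm [-385.1  326.8   12.2] dist 505
sc [460. 224.]
scl [443. 221.]
scr [477. 227.]
tl [430. 194.]
tr [491. 204.]
cr [527. 209.]
cl [316. 173.]
nr [367. 333.]
nl [126. 279.]
nrb [372. 475.]
```

>>> {"name": "send_rows", "arguments": {"deltas": [[[-0.048,0.041,0.0015],0.074],[[-0.096,0.082,0.003],0.148],[[-0.144,0.123,0.0045],0.222],[[-0.192,0.163,0.006],0.296],[[-0.23,0.196,0.007],0.296]], "gripper": 0.5}}

```text
clock: 1.47
tool_pos: [0.3552, -0.4364, 0.2874]
orientation: [-180.0, 0.0, 175.8]
force: [1.3, -0.4, 0.8]
opening: 0.0599
gripper_force: 0.0
```

```bash
python3 -c "
from h import *
go([.490,-.1713,.28],176.2)"
```

```text
share [-0.1436  0.3429  0.0092] turn -0.0048 | mm [-114.9  274.3    7.3] dist 298
```

>>> {"name": "send_rows", "arguments": {"deltas": [[[-0.02,0.047,0],0],[[-0.04,0.094,0],0],[[-0.06,0.141,0],0],[[-0.08,0.188,0],0],[[-0.1,0.235,0],0]]}}

```text
clock: 1.88
tool_pos: [0.4476, -0.2537, 0.2878]
orientation: [-180.0, 0.1, 176.2]
force: [0.4, -0.0, -0.3]
opening: 0.0444
gripper_force: 0.0
```

>>> {"name": "send_rows", "arguments": {"deltas": [[[-0.018,0.043,0],0],[[-0.036,0.086,0],0],[[-0.036,0.088,0],0],[[-0.036,0.088,0],0],[[-0.036,0.088,0],0]]}}

```text
clock: 2.3
tool_pos: [0.4805, -0.187, 0.2874]
orientation: [-180.0, -0.0, 176.3]
force: [0.1, -0.6, 0.4]
opening: 0.0437
gripper_force: 0.0
```

```bash
python3 -c "
from h import *
go([.490,-.1713,.079],176.2)
go([.490,-.1713,.1],176.2)
a=ctrl.snapshot('scene');save(a,'s2.png',(180,420,80,300,2.5))"
```

```text
share [-0.0106  0.0204  0.2605] turn 0.0009 | mm [ -8.5  16.3 208.4] dist 209
share [-0.0106  0.0204  0.2342] turn 0.0009 | mm [ -8.5  16.3 187.4] dist 188
```

>>> {"name": "send_rows", "arguments": {"deltas": [[[-0.0106,0.0204,0.04],0],[[-0.0106,0.0204,0.09],0],[[-0.0106,0.0204,0.14],0],[[-0.0106,0.0204,0.18],0],[[-0.0106,0.0204,0.19],0]]}}

```text
clock: 2.77
tool_pos: [0.4865, -0.1726, 0.1307]
orientation: [180.0, -0.4, 176.0]
force: [-1.2, -0.1, -0.2]
opening: 0.0439
gripper_force: 0.0
```

```bash
python3 -c "
from h import *
go([.490,-.1713,.079],176.2)
a=ctrl.snapshot('top');save(a,'t3.png',(235,360,145,270,4.8))"
```

```text
share [-0.0047  0.0019  0.0646] turn -0.0018 | mm [-3.8  1.5 51.7] dist 52
```

View pics/t3.png

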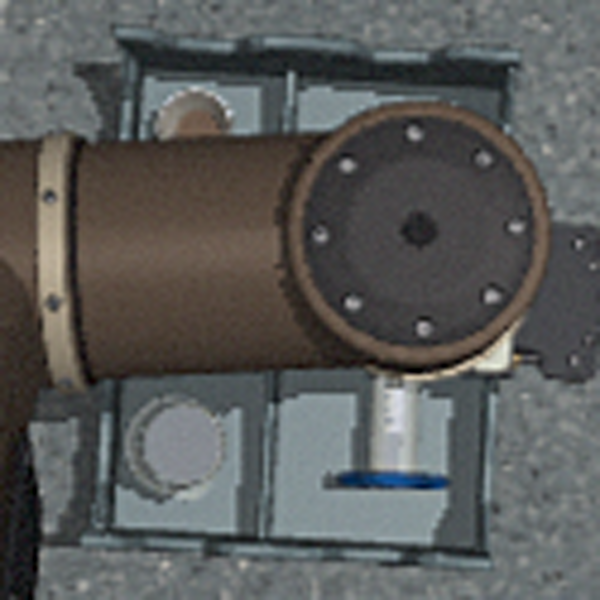

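>>> {"name": "send_rows", "arguments": {"deltas": [[[-0.0047,0.0019,0.02],0],[[-0.0047,0.0019,0.04],0],[[-0.0047,0.0019,0.055],0],[[-0.0047,0.0019,0.063],0],[[-0.0047,0.0019,0.0646],0]]}}

```text
clock: 3.23
tool_pos: [0.4942, -0.1709, 0.0842]
orientation: [-180.0, 0.0, 176.2]
force: [-0.6, 0.5, 0.2]
opening: 0.044
gripper_force: 0.0
```

>>> {"name": "send_rows", "arguments": {"deltas": [[[0,0,0],0],[[0,0,0],0],[[0,0,0],0],[[0,0,0],0],[[0,0,0],0]]}}

```text
clock: 3.65
tool_pos: [0.4942, -0.1703, 0.0843]
orientation: [180.0, 0.1, 176.2]
force: [-0.8, 0.1, 0.1]
opening: 0.0439
gripper_force: 0.0
```

>>> {"name": "send_rows", "arguments": {"deltas": [[[0,0,0.005],0],[[0,0,0.006],0],[[0,0,0.006],0],[[0,0,0.006],0],[[0,0,0.006],0]]}}

```text
clock: 4.07
tool_pos: [0.4938, -0.1703, 0.0788]
orientation: [-180.0, -0.0, 176.2]
force: [-0.4, -0.6, 0.6]
opening: 0.044
gripper_force: 0.0
```

>>> {"name": "send_rows", "arguments": {"deltas": [[[0,0,0],0],[[0,0,0],0],[[0,0,0],0],[[0,0,0],0],[[0,0,0],0]], "gripper": 0.3}}

```text
clock: 4.48
tool_pos: [0.4939, -0.1703, 0.0789]
orientation: [180.0, 0.0, 176.2]
force: [-0.5, 0.2, -0.3]
opening: 0.0293
gripper_force: 29.9
```

>>> {"name": "send_rows", "arguments": {"deltas": [[[0,0,-0.005],0],[[0,0,-0.015],0],[[0,0,-0.03],0],[[0,0,-0.045],0],[[0,0,-0.05],0]]}}

```text
clock: 4.9
tool_pos: [0.4947, -0.1704, 0.121]
orientation: [-180.0, 0.1, 176.2]
force: [0.8, 0.3, -1.1]
opening: 0.0293
gripper_force: 29.9
```

```bash
python3 -c "
from h import *
a=ctrl.snapshot('scene');save(a,'s3.png',(250,370,120,240,5));o=ctrl.get_obs();print(o['tool_pos'],o['force'],o['moment'])
d=ctrl.cut_out(a,'measuring_cylinder');print([(x['conf'],x['pixels'].sum(),cv2.boundingRect(x['pixels'].astype(np.uint8))) for x in d])"
```

```text
[ 0.494816   -0.17033513  0.12099418] [ 1.45543119  0.62416808 -0.70750106] [-0.00858799 -0.12363202 -0.07116933]
[(0.67, np.int64(434), (281, 205, 55, 30))]
```

View pics/s3.png

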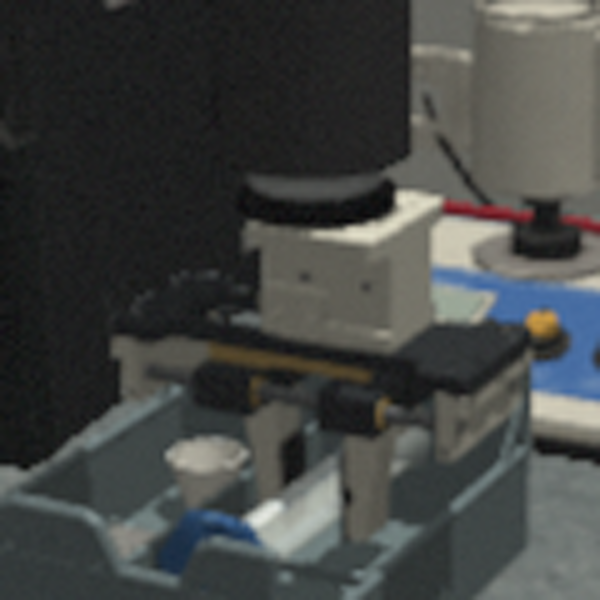

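```bash
cat >> h.py <<'E'
def foot(a,g,s,th,yaw=-3.7):
    t,y=np.radians(th),np.radians(yaw);u=np.array([np.cos(t)*np.cos(y),np.cos(t)*np.sin(y),np.sin(t)])
    S=np.array(g)-s*u;up=np.array([-np.sin(t)*np.cos(y),-np.sin(t)*np.sin(y),np.cos(t)]);l=np.cross(up,u)
    k=np.radians(np.arange(0,360,10));ring=S+.004*u+.030*(np.outer(np.cos(k),up)+np.outer(np.sin(k),l))
    return S,proj(a,ring),proj(a,S+.198*u)[0]
E
python3 -c "
from h import *
a=ctrl.snapshot('scene')
for th in(-5,0,5,10,15,20,25):
  S,r,m=foot(a,[.4948,-.1703,.074],.108,th);r=(r-[250,120])*5;print(th,'foot xmin,max,ytop',r.min(0).round(),r.max(0).round(),'mouth',((m-[250,120])*5).round())"
```

```text
-5 foot xmin,max,ytop [155. 492.] [268. 617.] mouth [400. 439.]
0 foot xmin,max,ytop [155. 512.] [268. 633.] mouth [400. 425.]
5 foot xmin,max,ytop [156. 532.] [269. 647.] mouth [400. 412.]
10 foot xmin,max,ytop [158. 552.] [271. 660.] mouth [399. 399.]
15 foot xmin,max,ytop [161. 571.] [275. 672.] mouth [397. 386.]
20 foot xmin,max,ytop [164. 589.] [279. 682.] mouth [395. 374.]
25 foot xmin,max,ytop [168. 607.] [283. 691.] mouth [392. 363.]
```

>>> {"name": "send_rows", "arguments": {"deltas": [[[0,0,-0.02],0],[[0,0,-0.04],0],[[0,0,-0.055],0],[[0,0,-0.061],0],[[0,0,-0.061],0]]}}

```text
clock: 5.47
tool_pos: [0.4942, -0.1703, 0.1681]
orientation: [180.0, 0.1, 176.2]
force: [0.1, -0.6, -2.6]
opening: 0.0295
gripper_force: 29.9
```

```bash
python3 -c "
from h import *
a=ctrl.snapshot('top');save(a,'t4.png',(120,400,0,400,1.4));o=ctrl.get_obs();print(o['tool_pos'],o['force'],o['joint_pos'])
T=W(102,-44.5,167);print(T);go(T,175.7)"
```

```text
[ 0.49373822 -0.17021119  0.16730799] [-0.2883716  -0.36939128 -2.18915939] [ 2.51729075e+00  1.31216436e+01 -2.80017674e+01 -1.64661311e-02
 -4.88729223e+01 -9.63078176e+01]
[ 0.58247633 -0.17102257  0.167     ]
share [-0.1107  0.0063  0.0004] turn 0.0055 | mm [-88.6   5.1   0.3] dist 89
```

View pics/t4.png

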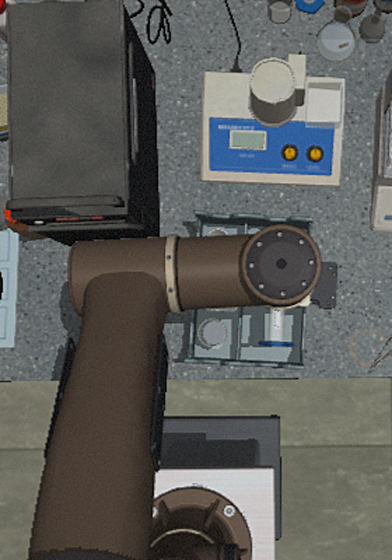

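```bash
python3 -c "
from h import *
a=ctrl.snapshot('scene');save(a,'s4.png',(100,500,0,300,2));t=ctrl.snapshot('top')
for z in (.167,.25,.3,.35,.4,.45,.5):print(z,((proj(a,[.4938,-.1702,z])[0]-[100,0])*2).round())
print('link over (0.494,y=.1)',[(z,((proj(a,[.4938,.08,z])[0]-[100,0])*2).round().tolist()) for z in(.3,.35,.4,.45)])
for x in(.56,.6,.64):print(x,[((proj(a,[x,y,.361])[0]-[100,0])*2).round().tolist()+((proj(t,[x,y,.361])[0]-[120,0])*1.4).round().tolist() for y in(.04,.06,.08)])"
```

```text
0.167 [426. 365.]
0.25 [424. 297.]
0.3 [423. 255.]
0.35 [422. 211.]
0.4 [421. 165.]
0.45 [420. 117.]
0.5 [419.  68.]
link over (0.494,y=.1) [(0.3, [240.0, 239.0]), (0.35, [236.0, 198.0]), (0.4, [232.0, 156.0]), (0.45, [228.0, 113.0])]
0.56 [[293.0, 183.0, 134.0, 229.0], [280.0, 182.0, 120.0, 229.0], [266.0, 181.0, 106.0, 229.0]]
0.6 [[310.0, 178.0, 134.0, 202.0], [296.0, 178.0, 120.0, 202.0], [284.0, 177.0, 106.0, 202.0]]
0.64 [[325.0, 174.0, 134.0, 175.0], [312.0, 173.0, 120.0, 175.0], [300.0, 173.0, 107.0, 175.0]]
```

View pics/s4.png

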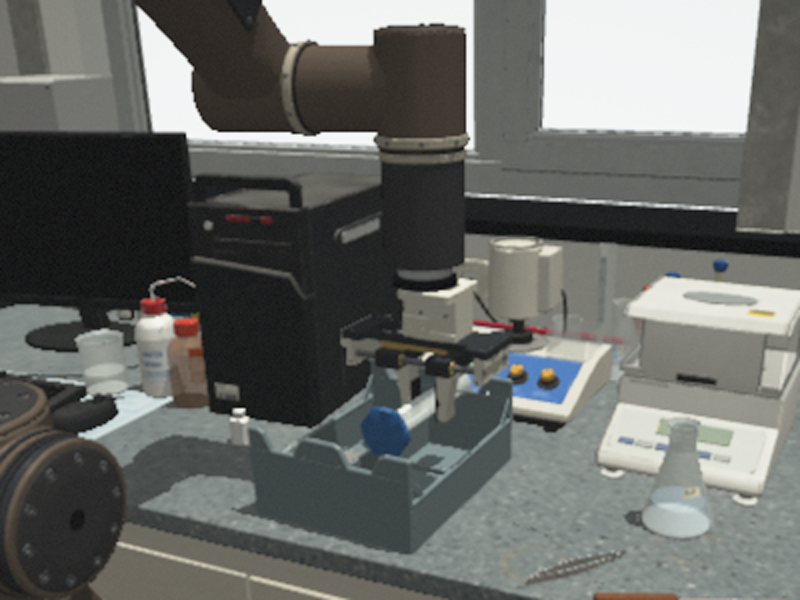

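>>> {"name": "send_rows", "arguments": {"deltas": [[[-0.02,0.001,-0.002],0.0055],[[-0.045,0.003,-0.002],0.0055],[[-0.075,0.005,-0.002],0.0055],[[-0.1,0.0063,-0.002],0.0055],[[-0.1107,0.0063,-0.002],0.0055]]}}

```text
clock: 6.03
tool_pos: [0.5845, -0.171, 0.1678]
orientation: [-180.0, -0.1, 175.7]
force: [0.7, 0.3, -1.0]
opening: 0.0292
gripper_force: 29.9
```

>>> {"name": "send_rows", "arguments": {"deltas": [[[0,0,0],0],[[0,0,0],0],[[0,0,0.005],0],[[0,0,0.01],0],[[0,0,0.01],0]]}}

```text
clock: 6.45
tool_pos: [0.5813, -0.1711, 0.1603]
orientation: [180.0, -0.1, 175.7]
force: [-0.9, -0.4, -2.4]
opening: 0.029
gripper_force: 29.9
```

```bash
python3 -c "
from h import *
go(W(102,-44.5,155),175.7);go(W(95,-44.5,134.5),175.7);print(ctrl.get_obs()['force'],ctrl.get_obs()['moment'])"
```

```text
share [-0.0015  0.0002  0.0066] turn -0.0001 | mm [-1.2  0.1  5.3] dist 5
share [0.0072 0.0002 0.0322] turn -0.0001 | mm [ 5.8  0.1 25.8] dist 26
[-0.8624334  -0.42781749 -2.43457667] [-0.01873012  0.01363093 -0.0007626 ]
```

>>> {"name": "send_rows", "arguments": {"deltas": [[[0,0,0.003],0],[[0,0,0.006],0],[[0.001,0,0.009],0],[[0.002,0,0.012],0],[[0.003,0,0.015],0]]}}

```text
clock: 6.87
tool_pos: [0.5804, -0.1709, 0.1497]
orientation: [180.0, 0.1, 175.7]
force: [-1.4, 0.9, 4.2]
opening: 0.0292
gripper_force: 30.0
```

>>> {"name": "send_rows", "arguments": {"deltas": [[[0.0005,0,0.003],0],[[0.001,0,0.006],0],[[0.002,0,0.009],0],[[0.003,0,0.012],0],[[0.003,0,0.012],0]]}}

```text
clock: 7.28
tool_pos: [0.5778, -0.1708, 0.1393]
orientation: [-180.0, 0.0, 175.7]
force: [-0.7, 0.3, 2.1]
opening: 0.0291
gripper_force: 30.0
```

```bash
python3 -c "
from h import *
go(W(95,-44.5,132.5),175.7);print(ctrl.get_obs()['force'],ctrl.get_obs()['moment'])
a=ctrl.snapshot('scene');save(a,'s5.png',(260,400,120,250,5))
g=ctrl.get_obs()['tool_pos']-[0,0,.047]
for th in(0,10,15,20,25,30,35):
  S,r,m=foot(a,g,.108,th,-4.3);r=(r-[260,120])*5;print(th,'sole',S.round(3),r.min(0).round(),r.max(0).round(),'mouth',((m-[260,120])*5).round())"
```

```text
share [0.003  0.0002 0.0084] turn 0.0002 | mm [2.4 0.2 6.8] dist 7
[-0.68321984  0.29160806  2.14108487] [-0.0021596   0.06448393  0.03856815]
0 sole [ 0.47  -0.163  0.092] [183. 410.] [291. 526.] mouth [410. 342.]
10 sole [ 0.472 -0.163  0.074] [186. 448.] [294. 553.] mouth [409. 316.]
15 sole [ 0.474 -0.163  0.064] [188. 466.] [296. 564.] mouth [408. 304.]
20 sole [ 0.476 -0.163  0.055] [191. 484.] [300. 575.] mouth [406. 292.]
25 sole [ 0.48  -0.163  0.047] [195. 501.] [304. 583.] mouth [404. 281.]
30 sole [ 0.484 -0.164  0.038] [199. 516.] [308. 591.] mouth [401. 271.]
35 sole [ 0.489 -0.164  0.03 ] [203. 531.] [314. 596.] mouth [398. 261.]
```

View pics/s5.png

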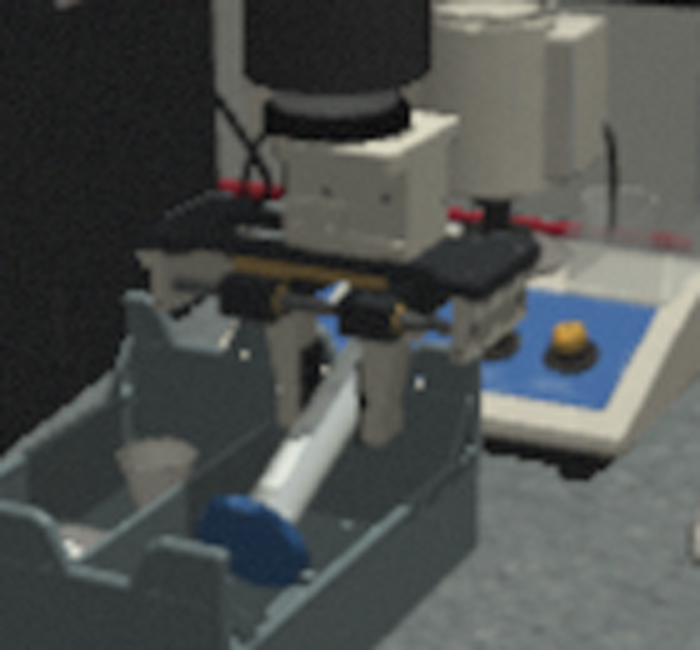

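>>> {"name": "send_rows", "arguments": {"deltas": [[[0.001,0,0.002],0],[[0.002,0,0.004],0],[[0.003,0,0.006],0],[[0.003,0,0.008],0],[[0.003,0,0.008],0]]}}

```text
clock: 7.75
tool_pos: [0.575, -0.1706, 0.1328]
orientation: [180.0, -0.1, 175.7]
force: [-0.8, 0.5, 2.8]
opening: 0.0295
gripper_force: 30.0
```

```bash
cat > fit.py <<'E'
from h import *
import sys
from scipy.optimize import least_squares
def blue(a):
    h=cv2.cvtColor(a["color"],cv2.COLOR_RGB2HSV); m=cv2.inRange(h,(100,120,30),(125,255,255))
    d=ctrl.cut_out(a,"measuring_cylinder"); k=cv2.dilate(d[0]["pixels"].astype(np.uint8),np.ones((5,5))) if d else 1
    m=m*k; n,l,st,c=cv2.connectedComponentsWithStats((m>0).astype(np.uint8))
    i=1+st[1:,4].argmax(); return st[i]
def run(s):
    a=ctrl.snapshot("scene");o=ctrl.get_obs();g=o["tool_pos"]-[0,0,.047]
    st=blue(a);print("blue x0,y0,w,h",st)
    for th in np.arange(0,95,5):
        S,r,m=foot(a,g,s,th,-4.3);lo,hi=r.min(0),r.max(0)
        e=np.array([lo[0]-st[0],lo[1]-st[1],hi[0]-st[0]-st[2],hi[1]-st[1]-st[3]])
        if np.abs(e).max()<6: print(th,S.round(3),e.round(1))
    print(o["clock"],o["tool_pos"].round(4),"F",o["force"].round(1));return a
E
python3 -c "
from fit import *
run(.108)"
```

```text
blue x0,y0,w,h [302 226  19  16 165]
25 [ 0.477 -0.163  0.04 ] [-3.6 -3.  -0.8 -2.6]
30 [ 0.482 -0.164  0.032] [-2.8  0.1  0.2 -1.1]
35 [ 0.487 -0.164  0.024] [-1.9  2.9  1.3 -0. ]
40 [ 0.492 -0.164  0.016] [-0.8  5.6  2.5  0.8]
7.8 [ 0.5748 -0.1705  0.1328] F [-0.8  0.5  2.3]
```

>>> {"name": "send_rows", "arguments": {"deltas": [[[0,0,0.001],0],[[0,0,0.002],0],[[0,0,0.002],0],[[0,0,0.002],0],[[0,0,0.002],0]]}}

```text
clock: 8.27
tool_pos: [0.5749, -0.1706, 0.1315]
orientation: [-180.0, -0.1, 175.7]
force: [-2.3, 0.5, 5.2]
opening: 0.0294
gripper_force: 30.0
```

```bash
python3 -c "
from fit import *
run(.108)"
```

```text
blue x0,y0,w,h [303 227  18  15 149]
25 [ 0.477 -0.163  0.039] [-4.6 -3.6 -0.8 -2.1]
30 [ 0.482 -0.164  0.031] [-3.7 -0.5  0.2 -0.7]
35 [ 0.487 -0.164  0.023] [-2.8  2.4  1.3  0.4]
40 [ 0.492 -0.164  0.015] [-1.7  5.   2.5  1.2]
8.3167 [ 0.5749 -0.1706  0.1316] F [-3.1  1.1  5.5]
```

>>> {"name": "send_rows", "arguments": {"deltas": [[[0,0,0],0],[[0,0,0],0],[[0,0,0],0],[[0,0,0],0],[[0,0,0],0]], "gripper": 0.5}}

```text
clock: 8.78
tool_pos: [0.5754, -0.1705, 0.1314]
orientation: [180.0, -0.0, 175.7]
force: [-0.4, -0.8, -0.5]
opening: 0.044
gripper_force: 0.0
```

```bash
python3 -c "
from fit import *
run(.108)"
```

```text
blue x0,y0,w,h [303 227  18  15 147]
25 [ 0.478 -0.163  0.039] [-4.5 -3.6 -0.7 -2.2]
30 [ 0.482 -0.164  0.03 ] [-3.7 -0.5  0.3 -0.7]
35 [ 0.487 -0.164  0.023] [-2.7  2.3  1.4  0.4]
40 [ 0.493 -0.164  0.015] [-1.7  4.9  2.6  1.2]
8.8333 [ 0.5754 -0.1705  0.1315] F [-0.4 -0.1 -0.1]
```

>>> {"name": "send_rows", "arguments": {"deltas": [[[0,0,-0.03],0],[[0,0,-0.065],0],[[0,0,-0.09],0],[[-0.02,0,-0.094],0],[[-0.05,0,-0.094],0]]}}

```text
clock: 9.3
tool_pos: [0.6154, -0.1736, 0.21]
orientation: [180.0, 0.2, 175.7]
force: [0.3, 0.5, 0.0]
opening: 0.0437
gripper_force: 0.0
```

```bash
python3 -c "
from fit import *
go([.6418,-.176,.200],175.7);go([.6418,-.176,.174],175.7);run(.108)"
```

```text
share [-0.033  -0.0006  0.0126] turn 0.0002 | mm [-26.4  -0.5  10.1] dist 28
share [-0.0329 -0.0006  0.0451] turn 0.0002 | mm [-26.3  -0.5  36.1] dist 45
blue x0,y0,w,h [303 227  18  15 147]
9.35 [ 0.6199 -0.1739  0.2085] F [ 7.3 -1.4  2.8]
```

>>> {"name": "send_rows", "arguments": {"deltas": [[[-0.012,0,0.005],0],[[-0.024,0,0.01],0],[[-0.029,0,0.025],0],[[-0.029,0,0.04],0],[[-0.029,0,0.045],0]]}}

```text
clock: 9.82
tool_pos: [0.637, -0.1751, 0.1672]
orientation: [180.0, -0.3, 175.7]
force: [-0.5, 1.0, -1.5]
opening: 0.0441
gripper_force: 0.0
```

```bash
python3 -c "
from fit import *
a=run(.108);go([.6418,-.176,.174],175.7);save(a,'s6.png',(260,400,120,250,5))"
```

```text
blue x0,y0,w,h [303 228  18  14 142]
9.8667 [ 0.6367 -0.1751  0.1673] F [ 0.1 -0.1 -0.7]
share [-0.0059 -0.0005 -0.0067] turn -0.0 | mm [-4.7 -0.4 -5.4] dist 7
```

View pics/s6.png

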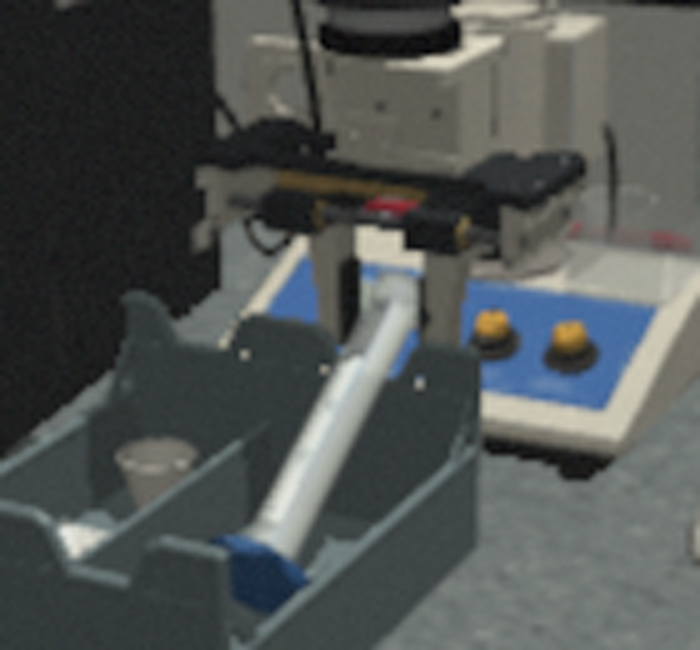

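>>> {"name": "send_rows", "arguments": {"deltas": [[[-0.005,0,-0.005],0],[[-0.005,0,-0.005],0],[[-0.005,0,-0.005],0],[[-0.005,0,-0.005],0],[[-0.005,0,-0.005],0]]}}

```text
clock: 10.33
tool_pos: [0.6424, -0.1756, 0.1754]
orientation: [180.0, 0.0, 175.7]
force: [0.3, -1.4, -0.2]
opening: 0.0439
gripper_force: 0.0
```

>>> {"name": "send_rows", "arguments": {"deltas": [[[0,0,0],0],[[0,0,0],0],[[0,0,0],0],[[0,0,0],0],[[0,0,0],0]], "gripper": 0.3}}

```text
clock: 10.75
tool_pos: [0.6424, -0.1756, 0.1749]
orientation: [-180.0, -0.0, 175.7]
force: [-0.2, 0.3, 0.5]
opening: 0.0313
gripper_force: 30.0
```

```bash
python3 -c "
from fit import *
run(.184)"
```

```text
blue x0,y0,w,h [303 228  18  14 142]
30 [ 0.483 -0.164  0.036] [-3.4 -3.7  0.5 -2.9]
35 [ 0.492 -0.164  0.022] [-1.7  0.6  2.3 -0.4]
40 [ 0.502 -0.165  0.01 ] [0.2 4.5 4.3 1.6]
10.8 [ 0.6424 -0.1756  0.1749] F [-0.2 -0.4  0.7]
```

>>> {"name": "send_rows", "arguments": {"deltas": [[[0.004,0,-0.006],0],[[0.01,0,-0.014],0],[[0.018,0,-0.022],0],[[0.026,0,-0.03],0],[[0.029,0,-0.036],0]]}}

```text
clock: 11.27
tool_pos: [0.6183, -0.1738, 0.205]
orientation: [180.0, 0.0, 175.7]
force: [-0.2, -0.6, -1.1]
opening: 0.0312
gripper_force: 30.0
```

```bash
python3 -c "
from fit import *
run(.184)"
```

```text
blue x0,y0,w,h [295 220  23  16 180]
30 [ 0.46  -0.162  0.067] [-0.8 -3.8 -1.3 -4.3]
35 [ 0.468 -0.163  0.054] [ 1.   0.8  0.6 -1.7]
40 [ 0.478 -0.163  0.041] [3.  4.8 2.7 0.4]
11.3167 [ 0.6187 -0.1739  0.2061] F [-2.  -0.2 -0.7]
```

```bash
python3 -c "
from fit import *
o=ctrl.get_obs();p=o['tool_pos'];c,s=np.cos(YC),np.sin(YC);d=p[:2]-C;print('carrier',d[0]*c+d[1]*s,-d[0]*s+d[1]*c,p[2])
go(W(55,-44.5,207),175.7)"
```

```text
carrier 0.13885749575776543 -0.044612877475185254 0.20553767952544166
share [ 0.1048  0.0002 -0.0021] turn 0.0003 | mm [83.9  0.1 -1.7] dist 84
```

>>> {"name": "send_rows", "arguments": {"deltas": [[[0.012,0,-0.004],0],[[0.035,0,-0.006],0],[[0.065,0,-0.006],0],[[0.09,0,-0.006],0],[[0.1048,0,-0.006],0]]}}

```text
clock: 11.78
tool_pos: [0.5332, -0.1674, 0.2083]
orientation: [180.0, -0.1, 175.7]
force: [-0.3, 0.2, -0.6]
opening: 0.0309
gripper_force: 30.0
```

```bash
python3 -c "
from fit import *
a=run(.184);go(W(40,-44.5,207),175.7)
t=ctrl.snapshot('top');h=cv2.cvtColor(t['color'],cv2.COLOR_RGB2HSV);m=cv2.inRange(h,(100,150,30),(125,255,255));m[:140]=0;m[270:]=0;m[:,:280]=0;m[:,345:]=0;print(cv2.boundingRect(m),m.sum()/255)"
```

```text
blue x0,y0,w,h [320 172   3   2   4]
11.8333 [ 0.532  -0.1674  0.2085] F [-3.8  0.3 -2.3]
share [0.0166 0.0002 0.0023] turn 0.0001 | mm [13.3  0.1  1.9] dist 13
(302, 244, 24, 13) 157.0
```

```bash
cat >> fit.py <<'E'
def top(s=.184,ths=(25,30,35,40,45,50,55,60,65,70,75,80,85,90)):
    t=ctrl.snapshot('top');h=cv2.cvtColor(t['color'],cv2.COLOR_RGB2HSV);m=cv2.inRange(h,(100,150,30),(125,255,255))
    m[:140]=0;m[275:]=0;m[:,:280]=0;m[:,345:]=0;b=cv2.boundingRect(m);print("blue rows",b[1],b[1]+b[3],"cols",b[0],b[0]+b[2])
    g=ctrl.get_obs()['tool_pos']-[0,0,.047];c,n=np.cos(YC),np.sin(YC)
    for th in ths:
        S,r,_=foot(t,g,s,th,-4.3);tt=np.radians(th);d=S[:2]-C;x=d[0]*c+d[1]*n
        print(th,r[:,1].min().round(1),r[:,1].max().round(1),"sole x %.0f z %.0f back x %.0f toe z %.0f"%(x*1e3,S[2]*1e3,x*1e3-30*np.sin(tt),S[2]*1e3-29*np.cos(tt)))
    d=ctrl.get_obs()['tool_pos'][:2]-C;print('tool carrier',(d[0]*c+d[1]*n)*1e3,(-d[0]*n+d[1]*c)*1e3)
    return t
E
python3 -c "
from fit import *
t=top(.184,(25,30,35,40,45));print(proj(t,[W(-131,-44.5,92),W(-131,-44.5,5)]))"
```

```text
blue rows 244 256 cols 302 326
25 245.2 255.9 sole x -111 z 84 back x -124 toe z 58
30 241.5 253.7 sole x -104 z 70 back x -119 toe z 45
35 237.5 251.1 sole x -95 z 56 back x -112 toe z 33
40 233.1 248.0 sole x -85 z 44 back x -105 toe z 21
45 228.5 244.5 sole x -75 z 32 back x -96 toe z 11
tool carrier 55.59918228936276 -44.56094198660555
[[311.99044634 259.77929243]
 [312.11686053 258.17531586]]
```

>>> {"name": "send_rows", "arguments": {"deltas": [[[0,0,0.006],0],[[0,0,0.014],0],[[0.003,0,0.022],0],[[0.005,0,0.029],0],[[0.006,0,0.031],0]]}}

```text
clock: 12.4
tool_pos: [0.53, -0.1672, 0.1818]
orientation: [180.0, -0.2, 175.7]
force: [-0.2, -0.3, -2.1]
opening: 0.0308
gripper_force: 30.0
```

```bash
python3 -c "
from fit import *
t=top(.184,(20,25,30,35));o=ctrl.get_obs();print(o['tool_pos'],o['force'])"
```

```text
blue rows 246 259 cols 302 325
20 250.7 259.6 sole x -124 z 72 back x -134 toe z 45
25 247.4 257.9 sole x -117 z 57 back x -130 toe z 31
30 243.7 255.7 sole x -110 z 43 back x -125 toe z 18
35 239.7 253.1 sole x -101 z 30 back x -119 toe z 6
tool carrier 49.38942882436357 -44.61928126503867
[ 0.53000491 -0.16719684  0.18206305] [-1.25014846e+00 -2.21705518e-03 -2.58361139e+00]
```

>>> {"name": "send_rows", "arguments": {"deltas": [[[0.0075,0,-0.005],0],[[0.0125,0,-0.015],0],[[0.019,0,-0.027],0],[[0.025,0,-0.04],0],[[0.031,0,-0.05],0]]}}

```text
clock: 12.87
tool_pos: [0.5055, -0.1653, 0.2253]
orientation: [180.0, 0.0, 175.7]
force: [1.1, -0.1, -2.1]
opening: 0.0315
gripper_force: 30.0
```

```bash
python3 -c "
from fit import *
t=top(.184,(20,25,30,35,40,45,50));o=ctrl.get_obs();print(o['tool_pos'],o['force'])"
```

```text
blue rows 243 259 cols 302 326
20 260.9 270.7 sole x -148 z 117 back x -158 toe z 90
25 257.4 268.8 sole x -142 z 102 back x -155 toe z 76
30 253.5 266.4 sole x -135 z 88 back x -150 toe z 63
35 249.3 263.5 sole x -126 z 74 back x -143 toe z 50
40 244.8 260.3 sole x -116 z 61 back x -136 toe z 39
45 240.0 256.6 sole x -105 z 50 back x -127 toe z 29
50 235.0 252.6 sole x -94 z 39 back x -117 toe z 20
tool carrier 24.69293220741634 -44.70145098271535
[ 0.50537177 -0.16542707  0.22668384] [ 0.85917008 -0.19242557 -1.2124452 ]
```

>>> {"name": "send_rows", "arguments": {"deltas": [[[0.01,0,-0.013],0],[[0.023,0,-0.029],0],[[0.038,0,-0.044],0],[[0.055,0,-0.058],0],[[0.071,0,-0.069],0]]}}

```text
clock: 13.33
tool_pos: [0.4484, -0.1611, 0.2799]
orientation: [180.0, 0.0, 175.7]
force: [2.2, 0.1, -1.9]
opening: 0.0312
gripper_force: 30.0
```

```bash
python3 -c "
from fit import *
t=top(.184,(45,50,55,60,65,70,75));o=ctrl.get_obs();print(o['tool_pos'],o['force'])"
```

```text
blue rows 245 259 cols 302 326
45 263.2 281.5 sole x -164 z 104 back x -185 toe z 84
50 257.8 277.0 sole x -152 z 94 back x -175 toe z 75
55 252.2 272.3 sole x -139 z 84 back x -164 toe z 67
60 246.5 267.3 sole x -126 z 75 back x -152 toe z 61
65 240.7 262.1 sole x -112 z 68 back x -139 toe z 56
70 234.8 256.6 sole x -97 z 62 back x -125 toe z 52
75 228.8 251.0 sole x -82 z 57 back x -111 toe z 49
tool carrier -33.9279382491904 -44.80439133030029
[ 0.44690819 -0.1611344   0.28152452] [-1.61070389  0.97543293 -1.80686581]
```

>>> {"name": "send_rows", "arguments": {"deltas": [[[0.012,0,-0.008],0],[[0.025,0,-0.014],0],[[0.039,0,-0.019],0],[[0.051,0,-0.024],0],[[0.061,0,-0.026],0]]}}

```text
clock: 13.8
tool_pos: [0.3998, -0.1574, 0.3002]
orientation: [180.0, 0.0, 175.7]
force: [1.3, -0.3, -0.2]
opening: 0.0309
gripper_force: 30.0
```

```bash
python3 -c "
from fit import *
t=top(.184,(65,70,75,80,85,90));o=ctrl.get_obs();print(o['tool_pos'],o['force'])
go(W(60,-44.5,300),175.7)"
```

```text
blue rows 0 0 cols 0 0
65 259.5 281.7 sole x -160 z 87 back x -187 toe z 74
70 253.4 276.0 sole x -145 z 80 back x -173 toe z 71
75 247.3 270.2 sole x -130 z 76 back x -159 toe z 68
80 241.2 264.3 sole x -114 z 72 back x -144 toe z 67
85 235.0 258.2 sole x -98 z 70 back x -128 toe z 68
90 228.9 252.1 sole x -82 z 69 back x -112 toe z 69
tool carrier -82.19637649459106 -44.6964979832001
[ 0.39878371 -0.1574077   0.30033324] [-0.02404169 -0.04552142 -1.35166071]
share [-0.1777  0.0002  0.0005] turn 0.0 | mm [-142.2    0.2    0.4] dist 142
```

>>> {"name": "send_rows", "arguments": {"deltas": [[[-0.003,0,0],0],[[-0.01,0,0],0],[[-0.022,0,0],0],[[-0.038,0,0],0],[[-0.057,0,0],0]]}}

```text
clock: 14.27
tool_pos: [0.4477, -0.161, 0.2992]
orientation: [-180.0, -0.1, 175.7]
force: [0.6, 1.0, -1.5]
opening: 0.0311
gripper_force: 30.0
```

>>> {"name": "send_rows", "arguments": {"deltas": [[[-0.023,0,0],0],[[-0.048,0,0],0],[[-0.073,0,0],0],[[-0.095,0,0],0],[[-0.112,0,0],0]]}}

```text
clock: 14.68
tool_pos: [0.5384, -0.1679, 0.2981]
orientation: [-180.0, -0.1, 175.7]
force: [-0.3, -0.3, -1.2]
opening: 0.0313
gripper_force: 30.0
```

>>> {"name": "send_rows", "arguments": {"deltas": [[[-0.012,0,0.005],0],[[-0.02,0,0.015],0],[[-0.025,0,0.025],0],[[-0.028,0,0.033],0],[[-0.028,0,0.038],0]]}}

```text
clock: 15.1
tool_pos: [0.5576, -0.1692, 0.2674]
orientation: [180.0, -0.1, 175.7]
force: [-0.3, 0.7, -2.3]
opening: 0.031
gripper_force: 30.0
```

```bash
python3 -c "
from fit import *
a=run(.184);save(a,'s7.png',(250,410,90,240,5));c,s=np.cos(YC),np.sin(YC);p=ctrl.get_obs()['tool_pos'];d=p[:2]-C;print('carrier',d[0]*c+d[1]*s,-d[0]*s+d[1]*c,p[2])
for th in(70,75,80,85,90,95):
  S,r,m=foot(a,p-[0,0,.047],.184,th,-4.3);r=(r-[250,90])*5;print(th,r.min(0).round(),r.max(0).round())"
```

```text
blue x0,y0,w,h [311 222  21   8 110]
80 [ 0.525 -0.167  0.039] [-4.8 -1.3 -2.4 -2.6]
85 [ 0.541 -0.168  0.037] [-1.8 -3.5  0.4 -3.4]
15.15 [ 0.5571 -0.1692  0.2672] F [-1.   0.5 -1.8]
carrier 0.07660361641434353 -0.044600764808027944 0.26814715056560406
70 [251. 665.] [370. 688.]
75 [266. 660.] [384. 688.]
80 [281. 652.] [398. 685.]
85 [296. 641.] [412. 681.]
90 [311. 627.] [426. 675.]
95 [325. 611.] [439. 666.]
```

View pics/s7.png

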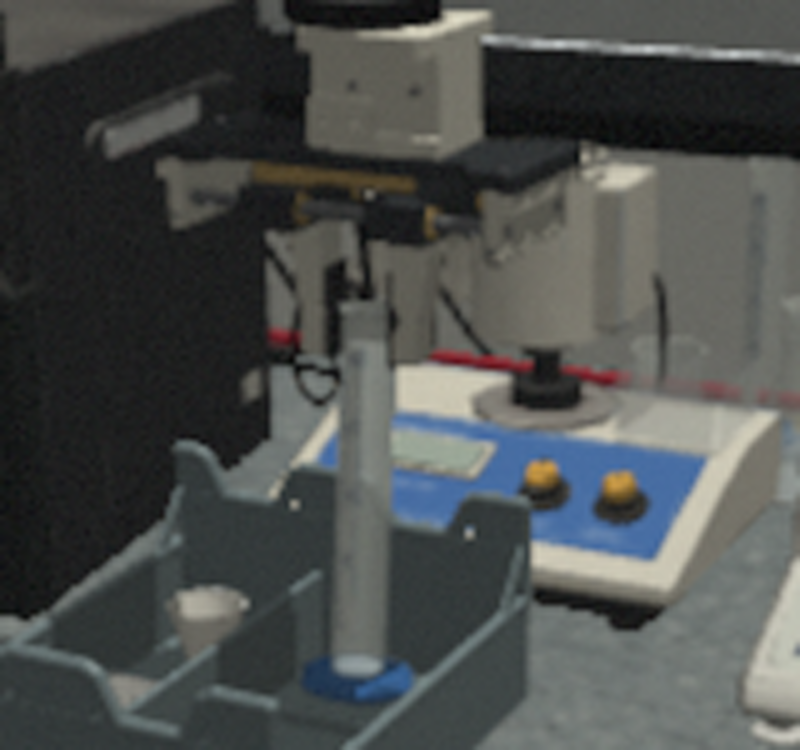

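>>> {"name": "send_rows", "arguments": {"deltas": [[[-0.005,0,0],0],[[-0.015,0,0],0],[[-0.025,0,0],0],[[-0.031,0,0],0],[[-0.031,0,0],0]]}}

```text
clock: 15.62
tool_pos: [0.584, -0.1711, 0.2693]
orientation: [-180.0, 0.0, 175.7]
force: [-0.1, 0.4, -0.7]
opening: 0.0311
gripper_force: 30.0
```

>>> {"name": "send_rows", "arguments": {"deltas": [[[0,0,0.003],0],[[0,0,0.008],0],[[0,0,0.013],0],[[0,0,0.016],0],[[0,0,0.018],0]]}}

```text
clock: 16.03
tool_pos: [0.5823, -0.1711, 0.2542]
orientation: [180.0, -0.0, 175.7]
force: [0.2, 0.3, -1.7]
opening: 0.0316
gripper_force: 30.0
```

```bash
python3 -c "
from fit import *
a=run(.19);c,s=np.cos(YC),np.sin(YC);p=ctrl.get_obs()['tool_pos'];d=p[:2]-C;print('carrier',d[0]*c+d[1]*s,-d[0]*s+d[1]*c,p[2])"
```

```text
blue x0,y0,w,h [316 223  19   8  80]
80 [ 0.549 -0.169  0.02 ] [-5.   0.8 -1.1 -0.5]
85 [ 0.566 -0.17   0.018] [-2.  -1.5  1.7 -1.4]
90 [ 0.582 -0.171  0.017] [ 0.9 -4.2  4.4 -2.8]
16.0833 [ 0.5823 -0.1711  0.2541] F [ 0.1  0.3 -1.1]
carrier 0.10198619696130448 -0.04459166710473294 0.25443951573374246
```

>>> {"name": "send_rows", "arguments": {"deltas": [[[-0.002,0,0.002],0],[[-0.004,0,0.004],0],[[-0.004,0,0.006],0],[[-0.004,0,0.008],0],[[-0.004,0,0.008],0]]}}

```text
clock: 16.55
tool_pos: [0.5857, -0.1713, 0.248]
orientation: [180.0, -0.0, 175.7]
force: [0.9, 0.3, -1.0]
opening: 0.0311
gripper_force: 30.0
```

>>> {"name": "send_rows", "arguments": {"deltas": [[[0,0,0.001],0],[[0,0,0.002],0],[[0,0,0.003],0],[[0,0,0.004],0],[[0,0,0.004],0]]}}

```text
clock: 16.97
tool_pos: [0.5858, -0.1713, 0.2451]
orientation: [180.0, -0.0, 175.7]
force: [-0.5, 0.8, -1.7]
opening: 0.0311
gripper_force: 30.0
```

>>> {"name": "send_rows", "arguments": {"deltas": [[[0,0,0.001],0],[[0,0,0.002],0],[[0,0,0.003],0],[[0,0,0.003],0],[[0,0,0.003],0]]}}

```text
clock: 17.38
tool_pos: [0.5867, -0.1716, 0.2444]
orientation: [-180.0, 0.1, 175.7]
force: [-1.1, -0.4, 6.6]
opening: 0.031
gripper_force: 30.0
```

```bash
python3 -c "
from fit import *
a=run(.19)"
```

```text
blue x0,y0,w,h [316 226  12   7  50]
17.4333 [ 0.5867 -0.1715  0.2444] F [-1.2  0.6  6.2]
```

>>> {"name": "send_rows", "arguments": {"deltas": [[[0.003,0,0],0],[[0.006,0,0],0],[[0.009,0,0],0],[[0.012,0,0.0005],0],[[0.015,0,0.0005],0]]}}

```text
clock: 17.9
tool_pos: [0.5746, -0.1706, 0.2435]
orientation: [-180.0, 0.1, 175.7]
force: [0.8, 0.8, 4.5]
opening: 0.0315
gripper_force: 30.0
```

```bash
cat > up.py <<'E'
from fit import *
def edges():
    # tube silhouette axis + foot from both pictures
    for n in("scene","top"):
        a=ctrl.snapshot(n);d=ctrl.cut_out(a,"measuring_cylinder")
        if not d: print(n,"none");continue
        m=d[0]["pixels"];ys,xs=np.nonzero(m);print(n,round(d[0]["conf"],2),"rows",ys.min(),ys.max(),"cols",xs.min(),xs.max())
        if n=="scene":
            R=[(y,(xs[ys==y].min()+xs[ys==y].max())/2,np.ptp(xs[ys==y])+1) for y in range(ys.min(),ys.max()+1,6) if (ys==y).any()];print([(y,x,int(w)) for y,x,w in R])
            for c in((90,-44.5),(80,-44.5),(100,-44.5)):print("upright model",c,[proj(a,W(*c,z))[0].round(1).tolist() for z in(9,60,120,195)])
            b=blue(a);print("blue",b)
edges();o=ctrl.get_obs();p=o['tool_pos'];c,s=np.cos(YC),np.sin(YC);d=p[:2]-C
print(o["clock"],'carrier',d[0]*c+d[1]*s,-d[0]*s+d[1]*c,p[2],o['force'].round(1),o['moment'].round(2))
E
python3 up.py
```

```text
scene 0.93 rows 157 233 cols 315 331
[(157, np.float64(326.0), 5), (163, np.float64(325.5), 8), (169, np.float64(325.0), 7), (175, np.float64(326.0), 9), (181, np.float64(326.0), 11), (187, np.float64(326.0), 11), (193, np.float64(325.5), 10), (199, np.float64(326.0), 9), (205, np.float64(326.0), 9), (211, np.float64(326.0), 9), (217, np.float64(326.0), 11), (223, np.float64(325.5), 12), (229, np.float64(321.5), 14)]
upright model (90, -44.5) [[326.1, 229.2], [325.9, 211.6], [325.7, 190.2], [325.3, 162.2]]
upright model (80, -44.5) [[324.4, 230.7], [324.1, 213.0], [323.8, 191.4], [323.5, 163.3]]
upright model (100, -44.5) [[327.8, 227.8], [327.7, 210.3], [327.4, 189.0], [327.2, 161.1]]
blue [316 226  11   8  49]
top 0.74 rows 178 189 cols 309 326
18.15 carrier 0.09407349866164837 -0.04470533440919683 0.24349713040218485 [-0.   0.6  6.2] [ 0.01 -0.44  0.09]
```

>>> {"name": "send_rows", "arguments": {"deltas": [[[0.0015,0,0],0],[[0.003,0,0.0005],0],[[0.0045,0,0.0005],0],[[0.006,0,0.0005],0],[[0.006,0,0.0005],0]]}}

```text
clock: 18.57
tool_pos: [0.5696, -0.1702, 0.243]
orientation: [-180.0, 0.1, 175.7]
force: [1.1, 0.1, 5.1]
opening: 0.0311
gripper_force: 30.0
```

```bash
python3 up.py
```

```text
scene 0.45 rows 295 302 cols 396 494
[(295, np.float64(412.5), 30), (301, np.float64(445.5), 98)]
upright model (90, -44.5) [[326.1, 229.2], [325.9, 211.6], [325.7, 190.2], [325.3, 162.2]]
upright model (80, -44.5) [[324.4, 230.7], [324.1, 213.0], [323.8, 191.4], [323.5, 163.3]]
upright model (100, -44.5) [[327.8, 227.8], [327.7, 210.3], [327.4, 189.0], [327.2, 161.1]]Traceback (most recent call last):
  File "up.py", line 12, in <module>
    edges();o=ctrl.get_obs();p=o['tool_pos'];c,s=np.cos(YC),np.sin(YC);d=p[:2]-C
    ~~~~~^^
  File "up.py", line 11, in edges
    b=blue(a);print("blue",b)
  File "fit.py", line 8, in blue
    i=1+st[1:,4].argmax(); return st[i]
        ~~~~~~~~~~~~~~~^^
ValueError: attempt to get argmax of an empty sequence
```

```bash
python3 up.py
```

```text
scene 0.74 rows 157 233 cols 315 332
[(157, np.float64(325.5), 4), (163, np.float64(324.0), 9), (169, np.float64(324.5), 10), (175, np.float64(325.5), 12), (181, np.float64(326.5), 12), (187, np.float64(326.5), 12), (193, np.float64(326.5), 12), (199, np.float64(326.5), 12), (205, np.float64(326.5), 12), (211, np.float64(326.0), 11), (217, np.float64(326.0), 11), (223, np.float64(326.0), 11), (229, np.float64(321.5), 14)]
upright model (90, -44.5) [[326.1, 229.2], [325.9, 211.6], [325.7, 190.2], [325.3, 162.2]]
upright model (80, -44.5) [[324.4, 230.7], [324.1, 213.0], [323.8, 191.4], [323.5, 163.3]]
upright model (100, -44.5) [[327.8, 227.8], [327.7, 210.3], [327.4, 189.0], [327.2, 161.1]]
blue [316 226  11   8  49]
top none
18.9667 carrier 0.0892988983117311 -0.04468474929796595 0.2429580707755714 [0.5 0.2 5. ] [ 0.02 -0.43  0.02]
```

>>> {"name": "send_rows", "arguments": {"deltas": [[[0,0,0],0],[[0,0,0],0],[[0,0,0],0],[[0,0,0],0],[[0,0,0],0]], "gripper": 0.55}}

```text
clock: 19.38
tool_pos: [0.5689, -0.1701, 0.2416]
orientation: [180.0, -0.1, 175.7]
force: [-0.6, -0.1, -0.6]
opening: 0.0481
gripper_force: 0.0
```

```bash
python3 up.py
```

```text
scene 0.78 rows 158 233 cols 315 331
[(158, np.float64(324.0), 9), (164, np.float64(324.5), 12), (170, np.float64(324.5), 12), (176, np.float64(325.0), 11), (182, np.float64(325.0), 11), (188, np.float64(325.0), 11), (194, np.float64(325.0), 13), (200, np.float64(325.0), 13), (206, np.float64(324.5), 12), (212, np.float64(325.0), 11), (218, np.float64(325.5), 10), (224, np.float64(325.5), 12), (230, np.float64(321.0), 13)]
upright model (90, -44.5) [[326.1, 229.2], [325.9, 211.6], [325.7, 190.2], [325.3, 162.2]]
upright model (80, -44.5) [[324.4, 230.7], [324.1, 213.0], [323.8, 191.4], [323.5, 163.3]]
upright model (100, -44.5) [[327.8, 227.8], [327.7, 210.3], [327.4, 189.0], [327.2, 161.1]]
blue [316 226  11   8  49]
top 0.41 rows 181 190 cols 309 327
19.6333 carrier 0.08862062474622096 -0.044578862671618036 0.24195247448894747 [-0.  -0.2  0.4] [-0.01 -0.   -0.04]
```

>>> {"name": "send_rows", "arguments": {"deltas": [[[0,0,-0.01],0],[[0,0,-0.03],0],[[0,0,-0.06],0],[[0,0,-0.1],0],[[0,0,-0.13],0]]}}

```text
clock: 20.05
tool_pos: [0.5693, -0.1703, 0.349]
orientation: [-180.0, 0.1, 175.7]
force: [1.0, -0.2, 0.2]
opening: 0.0484
gripper_force: 0.0
```

>>> {"name": "send_rows", "arguments": {"deltas": [[[0.02,0,0],0],[[0.06,0,0],0],[[0.11,0,0],0],[[0.15,0,0],0],[[0.18,0,0],0]]}}

```text
clock: 20.47
tool_pos: [0.423, -0.1594, 0.3467]
orientation: [180.0, 0.0, 175.7]
force: [0.0, 0.0, 0.1]
opening: 0.0483
gripper_force: 0.0
```

```bash
python3 up.py; python3 -c "
from h import *
t=ctrl.snapshot('top')
for n in('crucible','small_beaker','weighing_dish'):print(n,[(np.round(np.array(d['xy'])*[640,400],1).tolist(),round(d['conf'],2)) for d in ctrl.boxes_of(t,n)[:1]])
print('upright model top',[proj(t,W(90,-44.5,z))[0].round(1).tolist() for z in(9,203)])"
```

```text
scene 0.88 rows 157 233 cols 315 332
[(157, np.float64(327.5), 2), (163, np.float64(325.5), 12), (169, np.float64(325.5), 12), (175, np.float64(325.0), 11), (181, np.float64(325.0), 11), (187, np.float64(325.0), 11), (193, np.float64(325.0), 11), (199, np.float64(325.5), 10), (205, np.float64(325.5), 10), (211, np.float64(325.5), 12), (217, np.float64(326.0), 11), (223, np.float64(326.0), 11), (229, np.float64(323.0), 15)]
upright model (90, -44.5) [[326.1, 229.2], [325.9, 211.6], [325.7, 190.2], [325.3, 162.2]]
upright model (80, -44.5) [[324.4, 230.7], [324.1, 213.0], [323.8, 191.4], [323.5, 163.3]]
upright model (100, -44.5) [[327.8, 227.8], [327.7, 210.3], [327.4, 189.0], [327.2, 161.1]]
blue [316 226  11   8  46]
top 0.7 rows 164 190 cols 307 329
20.7167 carrier -0.05497955031613997 -0.044598519888602986 0.34698673934849134 [-0.2  0.2  0.5] [-0.05 -0.07  0.02]
crucible [([276.2, 169.3], 0.59)]
small_beaker []
weighing_dish [([271.9, 199.4], 0.49)]
upright model top [[317.4, 177.5], [318.0, 168.0]]
```

>>> {"name": "send_rows", "arguments": {"deltas": [[[0,0,0],0],[[0,0,0],0],[[0,0,0],0],[[0,0,0],0],[[0,0,0],0]]}}

```text
clock: 21.33
tool_pos: [0.4257, -0.1594, 0.346]
orientation: [-180.0, -0.0, 175.7]
force: [0.8, 1.0, -0.6]
opening: 0.0481
gripper_force: 0.0
```

```bash
python3 -c "
from plant import ctrl
print(ctrl.close_job())"
```

```text
the job is handed in; nothing more can be done
None
```

The cylinder was propped in the far scallop and let go, taken again near the mouth, and brought upright by gently levering its foot against the near end panel because it would not turn freely in the grip; it now stands on its foot in the bay, close to the middle by the last pictures, and the job is handed in at about 21 s with the robot clear (the hand-in gave no verdict).

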